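# Push two cover discs into their counterbores

### The arm

A 6-joint arm with a two-finger parallel gripper is mounted at the origin on a cart in front of the work surface, level with it; the furniture and walls round the work are solid. World frame = base frame: x ahead of the robot, y to its left, z up, the work surface at z = 0. Lengths are in m, angles in rad, forces in N, time in s.
With the tool pointing down it reaches from about 0.275 to 0.725 m from the base axis. Payload 5.6 kg.
Tool frame: the origin (TCP) lies midway between the tips of the shut fingers; the grasp point (between the pads) lies 19 mm behind it; z points along the fingers, y is the direction in which the jaws open and shut (so a half turn about z gives the same grasp; the last joint's range is limited). The gripper opens to 85 mm and grips with 20 to 120 N. Pads are 22 mm wide; open, the fingers measure 114 mm over their backs; the gripper's body (76 mm by 85 mm) begins 54 mm behind the grasp point. The pads swing forward as they close: fully open they stand 13 mm farther back than shut.
Start: joints at [-1.021, 0.255, 0.108, 0, -1.424, -0.285], TCP at [0.144, -0.531, 0.231] pointing down, gripper open.
Joint ranges: [-2.95, 2.95], [-1.21, 1.97], [-1.09, 1.5], [-2.87, 1.71], [-2.94, -0.07], [-3.05, 3.05]. Speed limits (rad/s): [2.57, 2.57, 3.14, 3.14, 3.14, 3.14].

### API

Orientations are given as a rotation vector (axis times angle).
In Python, from cell import ctrl gives the robot as it stands. The module is installed in compiled form; this text tells all that it offers.
- The arm moves only by the tool move_arm, never from a script. Its argument "moves" is a list of rows, each a list of 7 numbers: the turn, a rotation vector about the tool's x, y, z in units of pi/2 rad (1.0 is pi/2 rad), then the shift along the tool's x, y, z in units of 500 mm (1.0 is 500 mm), then the finger opening in mm, from 0 to 85.4. In form: [[ax, ay, az, x, y, z, claw], ...]. A call has exactly 5 rows; each row is the pose to reach, as a shift and turn from the pose commanded when the call began, along the tool's axes at that moment; what a row does not reach only later rows make up. A row lasts 1/12 s, in which the tool goes at most 41.7 mm and 7.16 degrees, less where a joint would pass 70% of its speed; a pose out of reach is approached as far as the arm can. A call with a number of a shift or a turn outside -1 to 1 is refused whole. A call with a gripper value outside its range is refused whole. The fingers move at their own pace and stop on an object; "force" is the grip in N (left out, the last holds). Time passes only in rows, so rows that repeat a pose let the fingers close, or fill a call up. It gives the time, the measured TCP pose, the force and the opening at its end, in the units of the state.
- ctrl.state(): the state, without advancing time (a new reading comes with each control period).
- ctrl.grab_frame(name): name is "side" or "top" or "wrist"; returns (picture, depth): 384x512x3 uint8, red, green, blue; 384x512 float32, m along the optical axis (not along the pixel's ray), 0 where there is no reading.
- ctrl.camera_info(name): a dict with "camera_matrix" (3x3 intrinsics, pixels), "origin" and "orientation" of the camera in the world. Camera axes: x right, y up, looking along -z (the intrinsics and any distortion apply to the point x, -y, -z); pixel columns grow to the right and rows downward; lengths in m; the calibration is good to about 2 mm. A picture is of the moment at which its call begins: read the wrist's pose just before it. camera_info takes no time and is no camera call; for the wrist camera it gives the pose at the moment of the call.
- ctrl.finish_job(): hands the job in, once; it reports no verdict.
The state is a dict: "clock": time; "joint_pos": joint angles; "qd": joint speeds; "joint_efforts": joint torques, N m; "eef_pos": TCP position; "orientation": TCP orientation; "force": force on the tool from outside, world axes, zero at the start; "wrist_torque": the same for the moment, N m; "finger_gap": finger opening in m.
Only numpy, scipy, OpenCV 4.12 (cv2) and the standard library are available. Lean on these libraries where they do the work, as an engineer would, in place of code of your own. Each camera call takes 0.05 s, during which the arm holds its last target. There are 200 camera calls.

### The job

Two loose steel cover discs lie on the flat top of the bearing housing. With the fingertips, push each one across the top until it drops into the counterbore of its own size, the large disc into the large one and the small disc into the small one, so that both lie flat and fully home. Only push them: do not pick up or lift the discs, and leave the spark plug, the rocker arm and the nut around the housing where they are.

Things in the scene. Friction and masses are not known exactly. Their poses are not given: they have to be found in the camera images.
- housing: Fixed dark grey cast-iron bearing housing, at any yaw: flat plate 220 x 160 mm, 25 mm high, with a low bolted foot (36 mm wide, 25 mm long, 18 mm high) in the middle of each 160 mm side. Origin: centre of its underside; x along the 220 mm side, y along the 160 mm side, z up; top face at z = 25 mm. Both round counterbores, 9 mm deep, are centred in the half with y > 0.
- large_seat (a point): Centre of the floor of the large counterbore: 64 mm diameter, floor 9 mm below the housing's top face, with a 38 mm through bore; at x = -50, y = +36 mm in the housing's frame; same axes as the housing. The rim is 9 mm above this point.
- small_seat (a point): Centre of the floor of the small counterbore: 48 mm diameter, floor 9 mm below the housing's top face, with a 26 mm through bore; at x = +60, y = +42 mm in the housing's frame; same axes as the housing. The rim is 9 mm above this point.
- large_disc: Loose solid steel disc, 60 mm diameter, 8 mm thick, 0.08 to 0.17 kg, lying flat on the housing's top face in the half with y < 0, on the same side (x < 0) as the large counterbore. Origin: centre of its underside, z is its axis. Seated, its top lies 1 mm below the housing's top face.
- small_disc: Loose solid steel disc, 44 mm diameter, 8 mm thick, 0.05 to 0.10 kg, lying flat on the housing's top face beside the small counterbore, on its -y side (x > 0). Origin: centre of its underside, z is its axis. Seated, its top lies 1 mm below the housing's top face. It would also drop, wrongly, into the large counterbore.
- spark_plug: Bystander, to be left alone: spark plug, 18 x 78 x 18 mm, lying on the worktop beyond the housing's +x end. Origin: centre of its underside.
- rocker: Bystander, to be left alone: bronze-coloured rocker arm, 34 x 66 x 34 mm, on the worktop beyond the housing's +y side. Origin: centre of its underside.
- nut: Bystander, to be left alone: flanged steel nut, 24 x 24 x 13 mm, on the worktop beyond the housing's -x end. Origin: centre of its underside.

How it is judged:
At the end, for the whole second after the job is handed in: The large disc lies in the large counterbore and the small disc in the small one: each within 4 mm of the counterbore's centre, its underside within 2 mm of the floor, tilted less than 0.04 rad and at rest (horizontal distance between large_disc and large_seat below 0.004 m and z of large_disc in the frame of large_seat below 0.002 m and angle between each of large_disc, small_disc's own z axis and vertical below 0.04 rad and linear speed of each of large_disc, small_disc below 0.01 m/s and horizontal distance between small_disc and small_seat below 0.004 m and z of small_disc in the frame of small_seat below 0.002 m); the robot touches nothing.
It fails at once if the large disc is lifted more than 8 mm above the housing's top face (height (world z) of large_disc above 0.033 m).
It fails at once if the small disc is lifted more than 8 mm above the housing's top face (height (world z) of small_disc above 0.033 m).
It fails at once if the spark plug is moved more than 15 mm (distance of spark_plug from where it was at the start of the episode above 0.015 m).
It fails at once if the rocker arm is moved more than 15 mm (distance of rocker from where it was at the start of the episode above 0.015 m).
It fails at once if the flanged nut is moved more than 15 mm (distance of nut from where it was at the start of the episode above 0.015 m).
It also fails if it takes over 51 s, if anything falls off the work surface, if the arm or the gripper's body presses on something with over 40 N, if the wrist force passes 120 N, or if a joint passes its speed limit or range.

## Working session

There is one attempt and no reset: what is moved stays moved. The work goes in short steps, Python scripts to look and compute and a tool call to move; the robot and the scene stay as the last step left them, time stands still between calls to the robot, and variables do not carry over. Pictures are saved under pics/ and viewed, about 8 in all and at most 12, crops included, and the job is handed in when it is done.

Besides the shell and the picture viewer there is one more tool, called after "Call:" as a command line: name --pt "numbers of a row" for each row, then --argument value for the rest. move_arm: Moves the arm, as the interface text tells. Shifts and turns lie within -1 to 1; 1 stands for 500 mm of shift or pi/2 rad of turn. Its arguments: {"type":"object","properties":{"moves":{"type":"array"},"force":{"type":"number"}},"required":["moves"]}

```bash
mkdir -p pics; python3 - <<'E'
from cell import ctrl
import cv2,numpy as np
s=ctrl.state();print({k:np.round(v,3).tolist() for k,v in s.items()})
for n in("top","side"):
    p,d=ctrl.grab_frame(n);np.savez(f"{n}0.npz",p=p,d=d)
    i=ctrl.camera_info(n);print(n,i)
    cv2.imwrite(f"pics/{n}0.png",p[:,:,::-1])
E
```

```text
{'clock': 0.0, 'joint_pos': [-1.021, 0.256, 0.107, -0.0, -1.424, -0.285], 'qd': [0.0, 0.0, -0.0, 0.0, -0.002, -0.001], 'joint_efforts': [0.002, -38.663, 23.794, 5.365, -0.006, -0.0], 'eef_pos': [0.144, -0.53, 0.23], 'orientation': [0.415, -3.114, -0.003], 'force': [0.312, -0.371, -0.803], 'wrist_torque': [0.011, -0.018, -0.028], 'finger_gap': 0.085}
top {'camera_matrix': array([[438.9946717 ,   0.        , 246.24322989],
       [  0.        , 438.9946717 , 191.80517846],
       [  0.        ,   0.        ,   1.        ]]), 'origin': array([ 0.42261364, -0.01034678,  0.90012599]), 'orientation': array([ 0.13856483, -0.13586704, -1.58193581])}
side {'camera_matrix': array([[466.20871321,   0.        , 249.3078885 ],
       [  0.        , 466.20871321, 193.24862266],
       [  0.        ,   0.        ,   1.        ]]), 'origin': array([0.41711218, 0.57691044, 0.71535474]), 'orientation': array([ 0.16123201, -1.05844461, -2.70205189])}
```

View pics/top0.png

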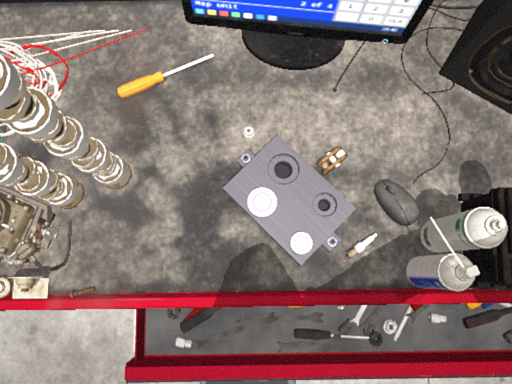

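The top view shows the large disc at (262,202), the small disc at (302,243), the large counterbore at (283,169) and the small one at (324,204). The nut, rocker and plug are at (249,131), (332,159) and (361,245). Next I'll measure these accurately.

```bash
cat > h.py <<'E'
import numpy as np,cv2
from scipy.spatial.transform import Rotation as Ro
from cell import ctrl
def ray(i,uv,z):
    K=i["camera_matrix"];R=Ro.from_rotvec(i["orientation"]).as_matrix();o=i["origin"]
    uv=np.atleast_2d(uv).astype(float)
    d=np.c_[(uv[:,0]-K[0,2])/K[0,0],-(uv[:,1]-K[1,2])/K[1,1],-np.ones(len(uv))]@R.T
    return o+d*((z-o[2])/d[:,2])[:,None]
def cloud(i,d):
    K=i["camera_matrix"];R=Ro.from_rotvec(i["orientation"]).as_matrix()
    v,u=np.indices(d.shape)
    return np.stack([(u-K[0,2])/K[0,0]*d,-(v-K[1,2])/K[1,1]*d,-d],-1)@R.T+i["origin"]
def circ(P):
    A=np.c_[2*P,np.ones(len(P))];x=np.linalg.lstsq(A,(P**2).sum(1),rcond=None)[0]
    return x[:2],np.sqrt(x[2]+x[:2]@x[:2])
def yaw_x():
    s=ctrl.state();R=Ro.from_rotvec(s["orientation"]).as_matrix();return s,R
E
python3 - <<'E'
from h import *
L=np.load
print(yaw_x()[1].round(3))
for n in("top","side"):
    f=L(n+"0.npz");p,d=f["p"],f["d"];i=ctrl.camera_info(n)
    C=cloud(i,d);ok=(d>0)&(abs(C[...,0]-.43)<.2)&(abs(C[...,1]+.06)<.18)
    g=p.min(2)
    m=((g>205)&ok&(C[...,2]>.02)).astype(np.uint8)
    cs,_=cv2.findContours(m,cv2.RETR_EXTERNAL,cv2.CHAIN_APPROX_NONE)
    for c in cs:
        if cv2.contourArea(c)>150:
            P=ray(i,c[:,0],.033)[:,:2];print(n,"disc",c[:,0].mean(0).round(),circ(P))
    # housing top by depth
    t=(ok&(abs(C[...,2]-.025)<.005)).astype(np.uint8);
    print(np.median(C[...,2][ok]),np.unique((C[...,2][ok]*1000//4).astype(int),return_counts=True))
    hm=((C[...,2]>.012)&(C[...,2]<.045)&ok).astype(np.uint8)
    hm=cv2.morphologyEx(hm,cv2.MORPH_OPEN,np.ones((3,3)))
    cs,_=cv2.findContours(hm,cv2.RETR_EXTERNAL,cv2.CHAIN_APPROX_NONE);c=max(cs,key=cv2.contourArea)
    P=ray(i,c[:,0],.025)[:,:2]
    print("rect",cv2.minAreaRect((P*1000).astype(np.float32)))
    dk=((g<75)&cv2.erode(hm|0,np.ones((1,1))).astype(bool))
    o=cv2.resize(p[100:290,200:390],None,fx=3,fy=3,interpolation=cv2.INTER_CUBIC)
    if n=="side":
        y,x=np.where(hm);o=cv2.resize(p[max(y.min()-20,0):y.max()+20,max(0,x.min()-30):x.max()+30],None,fx=3,fy=3,interpolation=3);print(x.min()-30,y.min()-20)
    cv2.imwrite(f"pics/{n}crop.png",o[:600,:800,::-1])
E
```

```text
[[-0.965 -0.262 -0.001]
 [-0.262  0.965  0.002]
 [ 0.     0.002 -1.   ]]
top disc [301. 243.] (array([ 0.47248496, -0.11600902]), np.float64(0.021432695093354177))
top disc [262. 202.] (array([ 0.55512184, -0.04061653]), np.float64(0.02929226706473956))
0.0008898592955555729 (array([-46, -45, -44, -43, -42, -41, -40, -39, -38, -37, -36, -35, -34,
       -33, -32, -31, -30, -29, -28, -17, -16, -15,  -8,  -7,  -6,  -3,
        -2,  -1,   0,   1,   2,   3,   4,   5,   6,   7,   8,   9]), array([   4,  726, 3493,  793,    5,    4,    9,   31,   89,   35,    3,
         11,   43,  162,  480,  509,  652,  131,    1,    2,  103,   90,
         18,   16,    4,    9,  191, 5020, 9133, 1816,  434,  313,  515,
        867, 4369,  481,  872,   66]))
rect ((556.5592041015625, -102.43370056152344), (239.6604766845703, 160.95477294921875), 43.899085998535156)
-0.0006925080603501499 (array([-46, -45, -44, -43, -42, -41, -40, -39, -38, -37, -36, -35, -34,
       -33, -32, -31, -30, -29, -17, -16, -15, -10,  -9,  -8,  -7,  -6,
        -3,  -2,  -1,   0,   1,   2,   3,   4,   5,   6,   7,   8]), array([  16, 1785, 2489,   59,    8,   19,   25,   62,   90,    3,   15,
         17,   57,  186,  551,  452,  516,   12,   12,  147,   20,    4,
          8,   12,    3,    4,   17,  234, 7966, 3460, 1253,  248,  435,
        282, 1780, 2054,  381,  447]))
rect ((568.6920166015625, -102.70208740234375), (237.81924438476562, 199.91477966308594), 44.328887939453125)
197 120
```

View pics/topcrop.png

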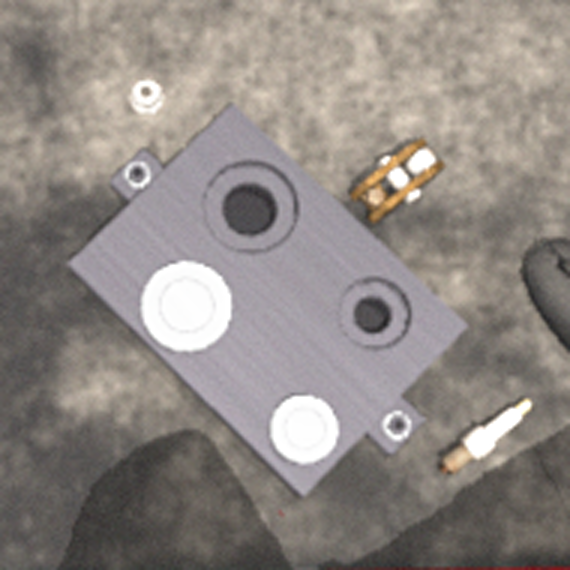

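The crop shows the large counterbore rim centred near crop (251,206), which is full-image (283.3,168.3). The small rim is at (375,313), or (324.7,204). The housing corners are at crop (230,103), (69,263), (304,496) and (467,325).

```bash
python3 - <<'E'
from h import *
i=ctrl.camera_info("top")
f=lambda c:np.array(c)/3+[200,100]-.33
cr=ray(i,f([[230,103],[69,263],[304,496],[467,325]]),.025)[:,:2]
print("corners",cr.round(4).tolist(),np.linalg.norm(np.roll(cr,-1,0)-cr,axis=1).round(4))
ctr=cr.mean(0);ux=(cr[3]-cr[0]+cr[2]-cr[1]);ux/=np.linalg.norm(ux);uy=np.array([-ux[1],ux[0]])
S=dict(L=ctr-.050*ux+.036*uy,s=ctr+.060*ux+.042*uy)
print(ctr,np.degrees(np.arctan2(ux[1],ux[0])),"seats",S)
b=ray(i,f([[251,206],[375,313]]),.025)[:,:2];print("rims",b)
D=dict(L=np.array([.5551,-.0406]),s=np.array([.4725,-.1160]))
for k,q in zip("Ls",b):
    v=(q+S[k])/2-D[k];print(k,(q+S[k])/2,v,np.linalg.norm(v),"deg",np.degrees(np.arctan2(v[1],v[0])))
for n in["rocker","plug","nut"]:
    pass
print(ray(i,f([[395,180],[487,437],[147,97]]),.012))
# side check of discs on crop
f=np.load("side0.npz");p,d=f["p"],f["d"];j=ctrl.camera_info("side")
C=cloud(j,d);m=((p.min(2)>170)&(C[...,2]>.026)&(abs(C[...,0]-.52)<.1)&(abs(C[...,1]+.08)<.1)).astype(np.uint8)
for c in cv2.findContours(m,0,1)[0]:
    if cv2.contourArea(c)>80: print("side",circ(ray(j,c[:,0],.033)[:,:2]))
E
```

```text
corners [[0.6974, -0.0742], [0.5867, 0.0376], [0.429, -0.1154], [0.5403, -0.2287]] [0.1573 0.2198 0.1588 0.2204]
[ 0.56335322 -0.09518595] -135.67053039590417 seats {'L': array([ 0.62427609, -0.08599878]), 's': array([ 0.54978211, -0.16715695])}
rims [[ 0.6242671  -0.08653989]
 [ 0.5493612  -0.16751839]]
L [ 0.62427159 -0.08626933] [ 0.06917159 -0.04566933] 0.0828878598383115 deg -33.43409007453748
s [ 0.54957166 -0.16733767] [ 0.07707166 -0.05133767] 0.0926045176355506 deg -33.667706410568655
[[ 0.64413872 -0.18801697  0.012     ]
 [ 0.46619156 -0.24094187  0.012     ]
 [ 0.70678697 -0.01708157  0.012     ]]
side (array([ 0.55634043, -0.03773204]), np.float64(0.027718363254636388))
side (array([ 0.47386832, -0.11301192]), np.float64(0.019666700259434948))
```

View pics/sidecrop.png

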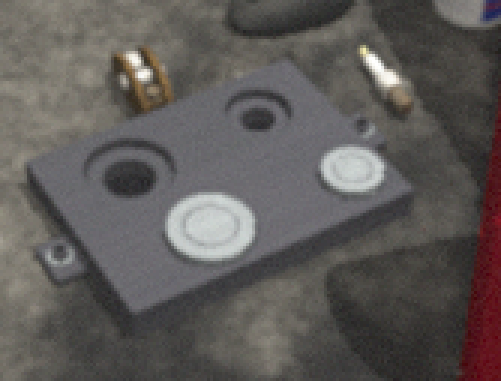

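```bash
python3 - <<'E'
from h import *
i=ctrl.camera_info("top");d=np.load("top0.npz")["d"];C=cloud(i,d)
for t in(.06,.15,.25):
    m=((C[...,2]>t)&(d>0)).astype(np.uint8);n,l,s,c=cv2.connectedComponentsWithStats(m)
    for k in range(1,n):
        if s[k,4]>60:
            P=C[l==k];print(t,s[k,:5],P.min(0).round(2),P.max(0).round(2))
E
```

```text
0.06 [ 181    0  253   44 8302] [ 0.86 -0.33  0.07] [0.92 0.11 0.22]
0.06 [ 450    0   62   97 3809] [ 0.76 -0.55  0.06] [ 0.97 -0.43  0.26]
0.06 [   0   38  122  144 7038] [0.59 0.23 0.06] [0.9  0.49 0.48]
0.06 [   0  142   72  129 4696] [0.43 0.33 0.06] [0.62 0.46 0.29]
0.06 [ 417  187   95  104 6592] [ 0.38 -0.47  0.06] [ 0.56 -0.31  0.24]
0.15 [ 192    0  242   27 2951] [ 0.86 -0.33  0.15] [0.92 0.09 0.22]
0.15 [ 473    0   39   50 1393] [ 0.81 -0.5   0.15] [ 0.91 -0.43  0.26]
0.15 [   0   54  109  119 5264] [0.59 0.23 0.15] [0.66 0.29 0.48]
0.15 [   0  142   53   54 1829] [0.55 0.33 0.15] [0.62 0.39 0.29]
0.15 [ 454  187   58   68 2152] [ 0.44 -0.46  0.15] [ 0.55 -0.36  0.24]
0.15 [ 430  217   50   74 1186] [ 0.38 -0.38  0.15] [ 0.5  -0.31  0.2 ]
0.25 [   0   54   88  105 4404] [0.59 0.23 0.25] [0.66 0.29 0.48]
0.25 [  0 142  23  43 745] [0.55 0.33 0.25] [0.62 0.36 0.29]
```

Call:
move_arm --pt "0 0 0.27 -0.228 0.321 -0.02 36" --pt "0 0 0.27 -0.228 0.321 -0.02 36" --pt "0 0 0.27 -0.228 0.321 -0.02 36" --pt "0 0 0.27 -0.228 0.321 -0.02 36" --pt "0 0 0.27 -0.228 0.321 -0.02 36"

```text
clock: 0.52
eef_pos: [0.2118, -0.3442, 0.2408]
orientation: [-0.258, -3.13, -0.001]
force: [1.5, 1.1, 0.9]
finger_gap: 0.036
```

```bash
cat >> h.py <<'E'
def to(p,yaw=None,verb=1):
    s,R=yaw_x();e=np.array(s["eef_pos"]);d=R.T@(np.array(p)-e)/.5
    y=np.degrees(np.arctan2(R[1,0],R[0,0]))
    t=0 if yaw is None else -((yaw-y+180)%360-180)/90
    print("t",round(s["clock"],2),"tcp",e.round(4),"yaw",round(y,2),"z",R[:,2].round(3),"F",np.round(s["force"],1),"gap",round(s["finger_gap"],4),"q",np.round(s["joint_pos"],2),"\n az",round(t,3),"shift",d.round(4))
E
python3 -c "
from h import *
to([.28,-.16,.25],146.5)"
```

```text
t 0.52 tcp [ 0.2118 -0.3442  0.2408] yaw 170.57 z [-0.001  0.001 -1.   ] F [1.5 1.1 0.9] gap 0.036 q [-0.63 -0.04 -0.21 -0.   -1.41 -1.11] 
 az 0.267 shift [-0.0741  0.3858 -0.0182]
```

Call:
move_arm --pt "0 0 0.267 -0.074 0.386 -0.018 36" --pt "0 0 0.267 -0.074 0.386 -0.018 36" --pt "0 0 0.267 -0.074 0.386 -0.018 36" --pt "0 0 0.267 -0.074 0.386 -0.018 36" --pt "0 0 0.267 -0.074 0.386 -0.018 36"

```text
clock: 0.93
eef_pos: [0.2685, -0.1908, 0.2487]
orientation: [-0.903, -3.008, 0.0]
force: [1.6, 0.5, 0.4]
finger_gap: 0.036
```

```bash
python3 -c "
from h import *
to([.548,-.111,.07],146.5)"
```

```text
t 0.93 tcp [ 0.2685 -0.1908  0.2487] yaw 146.58 z [-0. -0. -1.] F [1.6 0.5 0.4] gap 0.036 q [-0.13 -0.21 -0.32  0.   -1.45 -2.02] 
 az 0.001 shift [-0.3788  0.4411  0.3571]
```

Call:
move_arm --pt "0 0 0 -0.19 0.18 0.14 36" --pt "0 0 0 -0.19 0.18 0.14 36" --pt "0 0 0 -0.19 0.18 0.14 36" --pt "0 0 0 -0.19 0.18 0.14 36" --pt "0 0 0 -0.19 0.18 0.14 36"

```text
clock: 1.35
eef_pos: [0.3989, -0.1667, 0.1753]
orientation: [-0.89, -3.006, 0.001]
force: [0.9, 0.5, 0.9]
finger_gap: 0.0357
```

```bash
python3 -c "
from h import *
to([.548,-.111,.06],146.5)"
```

```text
t 1.35 tcp [ 0.3989 -0.1667  0.1753] yaw 147.02 z [-0.006  0.001 -1.   ] F [0.9 0.5 0.9] gap 0.0357 q [-0.03  0.05 -0.28 -0.   -1.24 -2.11] 
 az 0.006 shift [-0.1908  0.2563  0.2289]
```

Call:
move_arm --pt "0 0 0 -0.19 0.256 0.22 36" --pt "0 0 0 -0.19 0.256 0.22 36" --pt "0 0 0 -0.19 0.256 0.22 36" --pt "0 0 0 -0.19 0.256 0.22 36" --pt "0 0 0 -0.19 0.256 0.22 36"

```text
clock: 1.77
eef_pos: [0.548, -0.1117, 0.0661]
orientation: [-0.893, -3.009, 0.001]
force: [0.2, 0.0, 0.8]
finger_gap: 0.0359
```

```bash
python3 - <<'E'
from h import *
p,d=ctrl.grab_frame("side")
to([.548,-.111,.035],146.5)
cv2.imwrite("pics/side1.png",cv2.resize(p[60:300,150:420],None,fx=2.4,fy=2.4,interpolation=3)[:600,:800,::-1])
E
```

```text
t 1.82 tcp [ 0.5491 -0.1107  0.0633] yaw 146.97 z [-0.006  0.    -1.   ] F [ 4.9  0.8 -2.6] gap 0.036 q [ 0.08  0.39 -0.15 -0.   -1.04 -2.23] 
 az 0.005 shift [ 0.0014 -0.0015  0.0566]
```

View pics/side1.png

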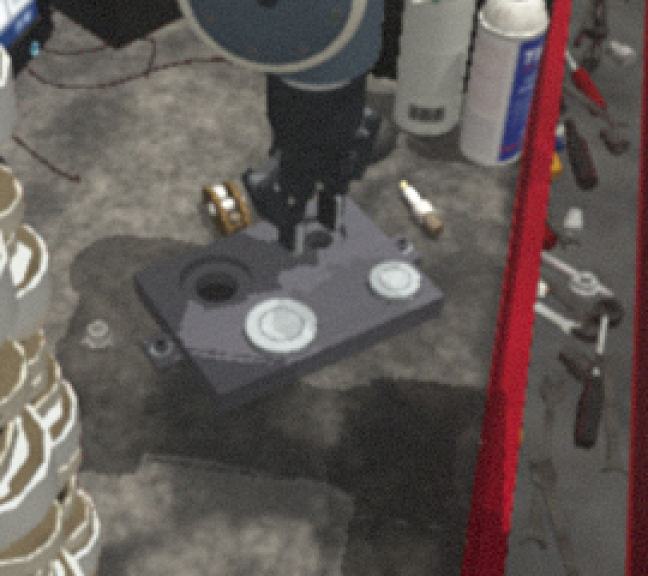

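The side view shows both fingers above the middle of the housing, with the tips near crop (297,250) and (342,232). Both discs are still where they were. Next I'll probe down for the top face.

Call:
move_arm --pt "0 0 -0.005 0 0 0.02 36" --pt "0 0 -0.005 0 0 0.04 36" --pt "0 0 -0.005 0 0 0.056 36" --pt "0 0 -0.005 0 0 0.062 36" --pt "0 0 -0.005 0 0 0.062 36"

```text
clock: 2.23
eef_pos: [0.5459, -0.1131, 0.0376]
orientation: [-0.883, -3.014, 0.0]
force: [0.4, -0.7, 0.4]
finger_gap: 0.036
```

Call:
move_arm --pt "0 0 0 0 0 0.003 36" --pt "0 0 0 0 0 0.006 36" --pt "0 0 0 0 0 0.008 36" --pt "0 0 0 0 0 0.008 36" --pt "0 0 0 0 0 0.008 36"

```text
clock: 2.65
eef_pos: [0.5472, -0.1127, 0.0342]
orientation: [0.882, 3.015, 0.0]
force: [-0.5, -0.4, 0.5]
finger_gap: 0.0358
```

Call:
move_arm --pt "0 0 0 0 0 0.003 36" --pt "0 0 0 0 0 0.006 36" --pt "0 0 0 0 0 0.008 36" --pt "0 0 0 0 0 0.008 36" --pt "0 0 0 0 0 0.008 36"

```text
clock: 3.07
eef_pos: [0.547, -0.1127, 0.0298]
orientation: [-0.882, -3.015, 0.0]
force: [0.5, -0.1, 0.7]
finger_gap: 0.0359
```

Call:
move_arm --pt "0 0 0 0 0 0.002 36" --pt "0 0 0 0 0 0.004 36" --pt "0 0 0 0 0 0.006 36" --pt "0 0 0 0 0 0.006 36" --pt "0 0 0 0 0 0.006 36"

```text
clock: 3.48
eef_pos: [0.547, -0.1127, 0.0269]
orientation: [-0.882, -3.015, 0.0]
force: [1.1, -0.7, 0.7]
finger_gap: 0.0362
```

Call:
move_arm --pt "0 0 0 0 0 0.002 36" --pt "0 0 0 0 0 0.004 36" --pt "0 0 0 0 0 0.004 36" --pt "0 0 0 0 0 0.004 36" --pt "0 0 0 0 0 0.004 36"

```text
clock: 3.9
eef_pos: [0.5471, -0.1127, 0.0249]
orientation: [0.883, 3.015, 0.0]
force: [0.3, -0.4, -0.2]
finger_gap: 0.0359
```

Call:
move_arm --pt "0 0 0 0 0 0.002 36" --pt "0 0 0 0 0 0.003 36" --pt "0 0 0 0 0 0.003 36" --pt "0 0 0 0 0 0.003 36" --pt "0 0 0 0 0 0.003 36"

```text
clock: 4.32
eef_pos: [0.5473, -0.1127, 0.0241]
orientation: [0.882, 3.014, 0.0]
force: [-0.9, 1.2, 5.4]
finger_gap: 0.0359
```

Contact came at TCP z≈0.0243, so the tips sit about 0.8 mm above the TCP height at this opening. I'll push with the TCP at z=0.027.

Call:
move_arm --pt "0 0 0 0 0 -0.05 36" --pt "0 0 0 0 0 -0.05 36" --pt "0 0 0 0 0 -0.05 36" --pt "0 0 0 0 0 -0.05 36" --pt "0 0 0 0 0 -0.05 36"

```text
clock: 4.73
eef_pos: [0.5465, -0.1127, 0.0477]
orientation: [-0.882, -3.014, 0.0]
force: [-0.3, 0.1, 0.5]
finger_gap: 0.0356
```

```bash
python3 -c "
from h import *
to([.505,-.0074,.05],146.5)"
```

```text
t 4.73 tcp [ 0.5465 -0.1127  0.0477] yaw 147.36 z [-0.001  0.    -1.   ] F [-0.3  0.1  0.5] gap 0.0356 q [ 0.08  0.4  -0.18 -0.   -0.99 -2.22] 
 az 0.01 shift [ 0.1834  0.1325 -0.0045]
```

Call:
move_arm --pt "0 0 0.01 0.183 0.1325 0 36" --pt "0 0 0.01 0.183 0.1325 0 36" --pt "0 0 0.01 0.183 0.1325 0 36" --pt "0 0 0.01 0.183 0.1325 0 36" --pt "0 0 0.01 0.183 0.1325 0 36"

```text
clock: 5.15
eef_pos: [0.505, -0.0064, 0.0481]
orientation: [-0.902, -3.009, 0.001]
force: [0.1, 0.0, 0.8]
finger_gap: 0.036
```

```bash
python3 -c "
from h import *
to([.505,-.0074,.0268],146.5)"
```

```text
t 5.15 tcp [ 0.505  -0.0064  0.0481] yaw 146.63 z [-0.001 -0.    -1.   ] F [0.1 0.  0.8] gap 0.036 q [ 0.3   0.3  -0.32 -0.   -0.95 -2.45] 
 az 0.001 shift [-0.0011 -0.0016  0.0426]
```

Call:
move_arm --pt "0 0 0 0 -0.0016 0.02 36" --pt "0 0 0 0 -0.0016 0.042 36" --pt "0 0 0 0 -0.0016 0.042 36" --pt "0 0 0 0 -0.0016 0.042 36" --pt "0 0 0 0 -0.0016 0.042 36"

```text
clock: 5.57
eef_pos: [0.5057, -0.0088, 0.0276]
orientation: [0.907, 3.008, -0.0]
force: [0.3, 0.4, 0.2]
finger_gap: 0.0358
```

```bash
python3 -c "
from h import *
u=np.array([.834,-.552])
to([*(np.array([.6243,-.0863])-.075*u),.0268],146.5)"
```

```text
t 5.57 tcp [ 0.5057 -0.0088  0.0276] yaw 146.43 z [ 0. -0. -1.] F [0.3 0.4 0.2] gap 0.0358 q [ 0.29  0.33 -0.35  0.   -0.89 -2.45] 
 az -0.001 shift [-0.1333  0.0019  0.0017]
```

Call:
move_arm --pt "0 0 0 -0.014 0.001 0 36" --pt "0 0 0 -0.028 0.001 0 36" --pt "0 0 0 -0.042 0.002 0 36" --pt "0 0 0 -0.056 0.002 0 36" --pt "0 0 0 -0.07 0.002 0 36"

```text
clock: 5.98
eef_pos: [0.5356, -0.0272, 0.0275]
orientation: [-0.907, -3.008, -0.0]
force: [-1.2, 1.6, 1.7]
finger_gap: 0.0358
```

Call:
move_arm --pt "0 0 0 -0.013 0 0 36" --pt "0 0 0 -0.026 0 0 36" --pt "0 0 0 -0.039 0 0 36" --pt "0 0 0 -0.05 0 0 36" --pt "0 0 0 -0.06 0 0 36"

```text
clock: 6.4
eef_pos: [0.5605, -0.0437, 0.0274]
orientation: [-0.906, -3.008, 0.0]
force: [-0.5, 0.3, 1.6]
finger_gap: 0.0364
```

```bash
cat >> h.py <<'E'
def discs():
    for n,th in(("side",150),("top",180)):
        p,d=ctrl.grab_frame(n);i=ctrl.camera_info(n);C=cloud(i,d)
        m=((p.min(2)>th)&(C[...,2]>.01)&(C[...,2]<.05)&(abs(C[...,0]-.55)<.13)&(abs(C[...,1]+.09)<.12)).astype(np.uint8)
        for c in cv2.findContours(m,0,1)[0]:
            if cv2.contourArea(c)>60:
                P=ray(i,cv2.convexHull(c)[:,0],.033)[:,:2];x,r=circ(P);print(n,x.round(4),round(r,4),cv2.contourArea(c))
        np.save(n+"_l.npy",p)
E
python3 - <<'E'
from h import *
discs()
u=np.array([.834,-.552])
to([*(np.array([.6243,-.0863])-.035*u),.0268],146.5)
p=np.load("side_l.npy")
cv2.imwrite("pics/side2.png",cv2.resize(p[110:260,180:380],None,fx=4,fy=4,interpolation=3)[:600,:800,::-1])
E
```

```text
side [ 0.4737 -0.1131] 0.0218 232.0
top [ 0.4725 -0.1163] 0.0212 344.5
t 6.5 tcp [ 0.5608 -0.0438  0.0274] yaw 146.45 z [ 0.001 -0.    -1.   ] F [ 0.1 -0.5  0.4] gap 0.0362 q [ 0.2   0.42 -0.2   0.   -0.95 -2.36] 
 az -0.001 shift [-0.0828 -0.0008  0.0013]
```

View pics/side2.png

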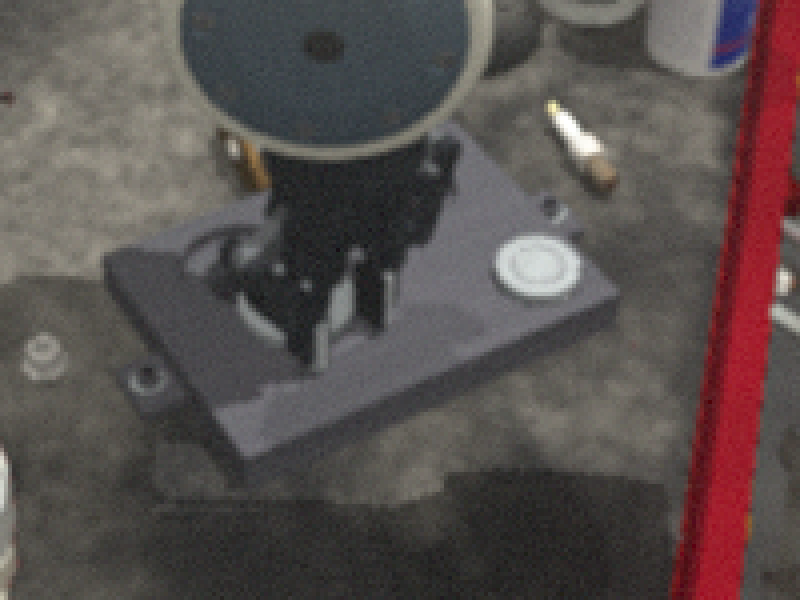

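The disc sits squarely in the two-finger cradle in front of its counterbore. The fingers are near (320,340) and (390,300), and the small disc is still at (537,265). I'll keep pushing.

Call:
move_arm --pt "0 0 0 -0.012 0 0 36" --pt "0 0 0 -0.024 0 0 36" --pt "0 0 0 -0.036 0 0 36" --pt "0 0 0 -0.046 -0.001 0 36" --pt "0 0 0 -0.054 -0.001 0 36"

```text
clock: 6.92
eef_pos: [0.5828, -0.0591, 0.0274]
orientation: [0.907, 3.008, 0.0]
force: [-1.0, 0.3, 0.4]
finger_gap: 0.036
```

Call:
move_arm --pt "0 0 0 -0.006 0 0 36" --pt "0 0 0 -0.012 0 0 36" --pt "0 0 0 -0.018 0 0 36" --pt "0 0 0 -0.023 0 0 36" --pt "0 0 0 -0.026 0 0 36"

```text
clock: 7.33
eef_pos: [0.5936, -0.066, 0.0275]
orientation: [0.906, 3.007, 0.0]
force: [-0.5, 1.7, -0.1]
finger_gap: 0.0359
```

```bash
python3 - <<'E'
from h import *
discs()
u=np.array([.834,-.552])
to([*(np.array([.6243,-.0863])-.035*u),.0268],146.5)
p=np.load("side_l.npy")
cv2.imwrite("pics/side3.png",cv2.resize(p[130:230,190:300],None,fx=6,fy=6,interpolation=3)[:600,:800,::-1])
E
```

```text
side [ 0.4737 -0.1131] 0.0218 232.0
top [ 0.4725 -0.1164] 0.0211 343.5
t 7.43 tcp [ 0.5934 -0.066   0.0274] yaw 146.46 z [ 0. -0. -1.] F [-0.7  0.5  0.6] gap 0.0358 q [ 0.15  0.48 -0.1   0.   -0.99 -2.31] 
 az -0.0 shift [-0.004   0.0001  0.0012]
```

View pics/side3.png

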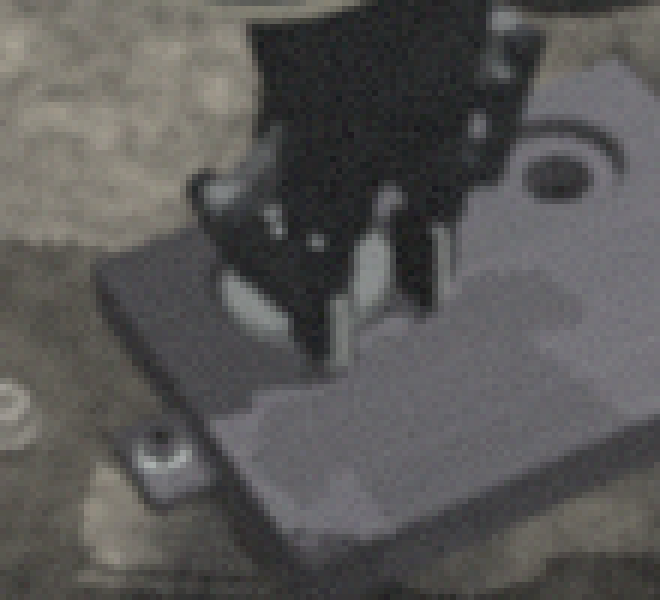

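The view shows the disc at its counterbore, between (220,290) and (390,260) and partly hidden by the fingers. I'll give it a few more millimetres, then back off and look.

Call:
move_arm --pt "0 0 0 -0.004 0 0 36" --pt "0 0 0 -0.008 0 0 36" --pt "0 0 0 -0.009 0 0 36" --pt "0 0 0 -0.009 0 0 36" --pt "0 0 0 -0.009 0 0 36"

```text
clock: 7.85
eef_pos: [0.5969, -0.0683, 0.0274]
orientation: [0.906, 3.008, 0.0]
force: [-0.1, -0.5, 0.5]
finger_gap: 0.0362
```

Call:
move_arm --pt "0 0 0 0.02 0 0 36" --pt "0 0 0 0.05 0 0 36" --pt "0 0 0 0.09 0 -0.03 36" --pt "0 0 0 0.14 0 -0.06 36" --pt "0 0 0 0.22 0 -0.06 36"

```text
clock: 8.27
eef_pos: [0.5079, -0.0076, 0.06]
orientation: [0.905, 3.002, 0.003]
force: [0.7, 0.8, 1.2]
finger_gap: 0.036
```

```bash
python3 - <<'E'
from h import *
discs()
u=np.array([.834,-.552])
to([*(np.array([.4725,-.116])-.055*u),.055],146.5)
p=np.load("side_l.npy")
cv2.imwrite("pics/side4.png",cv2.resize(p[120:240,190:340],None,fx=5,fy=5,interpolation=3)[:600,:800,::-1])
E
```

```text
side [ 0.4722 -0.1129] 0.0209 153.5
side [ 0.6205 -0.0745] 0.0289 412.5
top [ 0.4725 -0.1163] 0.0211 343.0
top [ 0.6209 -0.0864] 0.0283 252.5
t 8.37 tcp [ 0.5006 -0.0061  0.0574] yaw 146.55 z [-0.003  0.001 -1.   ] F [1.1 0.4 0.7] gap 0.0361 q [ 0.3   0.29 -0.32 -0.   -0.97 -2.45] 
 az 0.001 shift [ 0.0357 -0.2143  0.0051]
```

View pics/side4.png

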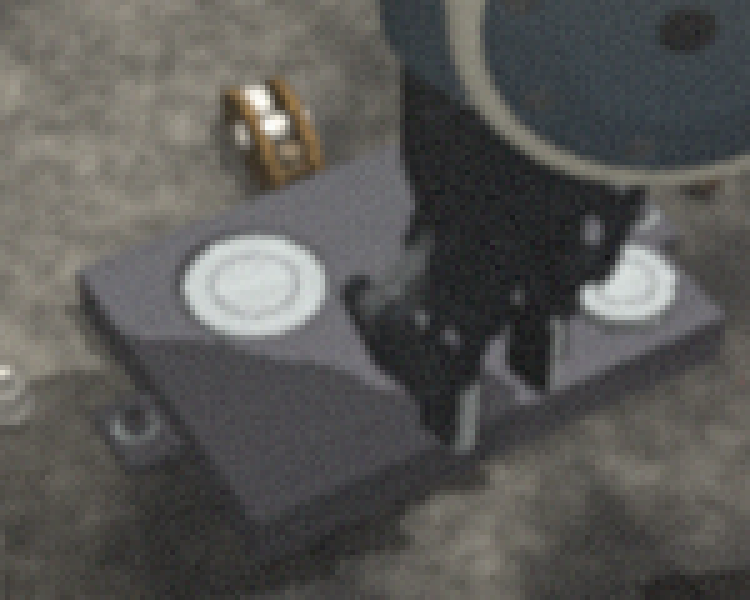

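The large disc lies flush in its counterbore at (254,285) in the crop. The small disc is next.

Call:
move_arm --pt "0 0 0 0.036 -0.08 0 26" --pt "0 0 0 0.036 -0.15 0 26" --pt "0 0 0 0.036 -0.214 0 26" --pt "0 0 0 0.036 -0.214 0 26" --pt "0 0 0 0.036 -0.214 0 26"

```text
clock: 8.78
eef_pos: [0.4304, -0.0878, 0.0577]
orientation: [0.909, 3.007, 0.0]
force: [0.1, 0.2, 0.4]
finger_gap: 0.026
```

```bash
python3 -c "
from h import *
u=np.array([.834,-.552])
to([*(np.array([.4725,-.116])-.055*u),.0275],146.4)"
```

```text
t 8.78 tcp [ 0.4304 -0.0878  0.0577] yaw 146.35 z [ 0.001  0.    -1.   ] F [0.1 0.2 0.4] gap 0.026 q [ 0.16  0.18 -0.47  0.   -0.92 -2.32] 
 az -0.001 shift [ 0.0086 -0.0007  0.0605]
```

Call:
move_arm --pt "0 0 0 0.009 0 0.01 26" --pt "0 0 0 0.009 0 0.03 26" --pt "0 0 0 0.009 0 0.06 26" --pt "0 0 0 0.009 0 0.06 26" --pt "0 0 0 0.009 0 0.06 26"

```text
clock: 9.2
eef_pos: [0.4271, -0.0838, 0.0269]
orientation: [-0.904, -3.007, 0.001]
force: [0.3, -0.0, -0.2]
finger_gap: 0.0259
```

```bash
python3 -c "
from h import *
u=np.array([.834,-.552])
to([*(np.array([.5496,-.1673])-.029*u),.0275],146.4)"
```

```text
t 9.2 tcp [ 0.4271 -0.0838  0.0269] yaw 146.53 z [-0.002 -0.    -1.   ] F [ 0.3 -0.  -0.2] gap 0.0259 q [ 0.17  0.21 -0.52  0.   -0.84 -2.32] 
 az 0.001 shift [-0.2386 -0.0042 -0.0016]
```

Call:
move_arm --pt "0 0 0 -0.014 -0.003 -0.001 26" --pt "0 0 0 -0.028 -0.004 -0.001 26" --pt "0 0 0 -0.042 -0.004 -0.001 26" --pt "0 0 0 -0.056 -0.004 -0.001 26" --pt "0 0 0 -0.07 -0.004 -0.001 26"

```text
clock: 9.62
eef_pos: [0.4563, -0.1058, 0.0282]
orientation: [0.907, 3.007, 0.0]
force: [-1.1, 0.8, -0.4]
finger_gap: 0.0261
```

Call:
move_arm --pt "0 0 0 -0.014 0 0 26" --pt "0 0 0 -0.028 0 0 26" --pt "0 0 0 -0.042 0 0 26" --pt "0 0 0 -0.056 0 0 26" --pt "0 0 0 -0.07 0 0 26"

```text
clock: 10.03
eef_pos: [0.4851, -0.1251, 0.0279]
orientation: [-0.906, -3.008, 0.0]
force: [-0.6, 1.1, 0.9]
finger_gap: 0.026
```

```bash
python3 - <<'E'
from h import *
discs()
u=np.array([.834,-.552])
to([*(np.array([.5496,-.1673])-.029*u),.0275],146.4)
p=np.load("side_l.npy")
cv2.imwrite("pics/side5.png",cv2.resize(p[110:230,200:350],None,fx=5,fy=5,interpolation=3)[:600,:800,::-1])
E
```

```text
t 10.13 tcp [ 0.4856 -0.1252  0.0279] yaw 146.45 z [ 0.001 -0.    -1.   ] F [ 0.  -0.7  0.5] gap 0.026 q [ 0.06  0.32 -0.36  0.   -0.89 -2.22] 
 az 0.001 shift [-0.0951  0.0006  0.0009]
```

View pics/side5.png

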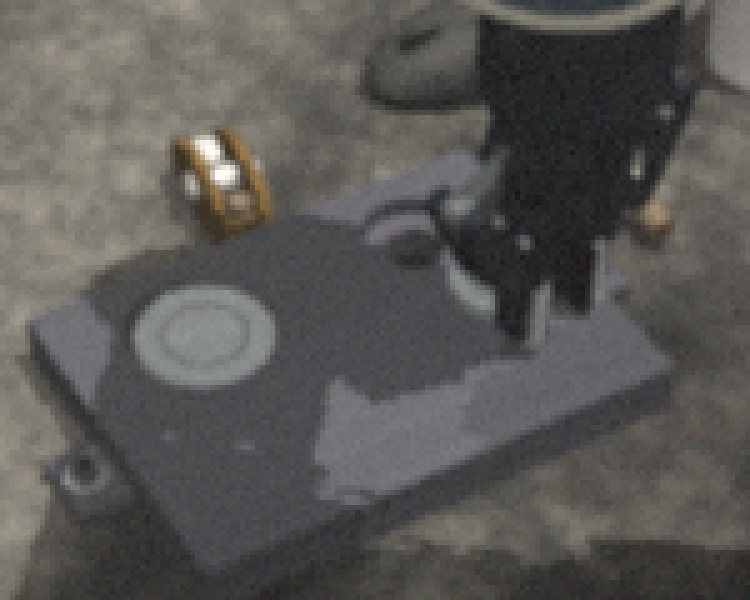

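The large disc is seated at (205,335). The small disc, with its edge near (465,285), is in the cradle and heading for its counterbore at (412,240). I'll push it the remaining 47 mm.

Call:
move_arm --pt "0 0 0 -0.014 0 0 26" --pt "0 0 0 -0.028 0 0 26" --pt "0 0 0 -0.042 0 0 26" --pt "0 0 0 -0.054 0 0 26" --pt "0 0 0 -0.062 0.0005 0.001 26"

```text
clock: 10.55
eef_pos: [0.5113, -0.142, 0.0275]
orientation: [0.906, 3.008, -0.0]
force: [-0.7, 0.9, 0.4]
finger_gap: 0.026
```

Call:
move_arm --pt "0 0 0 -0.007 0 0 26" --pt "0 0 0 -0.014 0 0 26" --pt "0 0 0 -0.021 0 0 26" --pt "0 0 0 -0.028 0 0 26" --pt "0 0 0 -0.033 0 0 26"

```text
clock: 10.97
eef_pos: [0.5247, -0.1509, 0.0275]
orientation: [0.906, 3.008, 0.0]
force: [-0.1, 0.1, 0.4]
finger_gap: 0.026
```

Call:
move_arm --pt "0 0 0 -0.003 0 0 26" --pt "0 0 0 -0.006 0 0 26" --pt "0 0 0 -0.008 0 0 26" --pt "0 0 0 -0.008 0 0 26" --pt "0 0 0 -0.008 0 0 26"

```text
clock: 11.38
eef_pos: [0.5276, -0.1529, 0.0274]
orientation: [-0.906, -3.008, 0.0]
force: [-0.9, -0.5, -0.6]
finger_gap: 0.0263
```

Call:
move_arm --pt "0 0 0 0.02 0 0 26" --pt "0 0 0 0.05 0 0 26" --pt "0 0 0 0.09 0 -0.04 26" --pt "0 0 0 0.15 0 -0.1 26" --pt "0 0 0 0.22 0 -0.16 26"

```text
clock: 11.8
eef_pos: [0.4381, -0.0941, 0.1044]
orientation: [-0.907, -3.006, 0.002]
force: [1.1, 1.2, 1.6]
finger_gap: 0.0262
```

Call:
move_arm --pt "0 0 0 0.07 0 -0.06 26" --pt "0 0 0 0.14 0 -0.12 26" --pt "0 0 0 0.2 0 -0.16 26" --pt "0 0 0 0.2 0 -0.16 26" --pt "0 0 0 0.2 0 -0.16 26"

```text
clock: 12.22
eef_pos: [0.3558, -0.0381, 0.186]
orientation: [0.901, 3.005, 0.005]
force: [0.5, 0.2, -0.2]
finger_gap: 0.0256
```

```bash
cat > chk.py <<'E'
from h import *
to([.35,0,.2])
i=ctrl.camera_info("top")
ps=[ctrl.grab_frame("top") for _ in range(4)];p=ps[0][0];d=np.median([x[1] for x in ps],0);C=cloud(i,d)
ctr=np.array([.56335,-.09519]);a=np.radians(-135.67);ux=np.array([np.cos(a),np.sin(a)]);uy=np.array([-ux[1],ux[0]])
for k,x,y,r in(("L",-50,36,30),("s",60,42,22)):
    c=ctr+(x*ux+y*uy)/1000
    near=np.hypot(C[...,0]-c[0],C[...,1]-c[1])
    m=((p.min(2)>180)&(near<.06)).astype(np.uint8);q=max(cv2.findContours(m,0,1)[0],key=cv2.contourArea)
    P=ray(i,cv2.convexHull(q)[:,0],.024)[:,:2];f=circ(P)
    M=cv2.erode(m,np.ones((3,3)))>0;X=C[M];A=np.c_[X[:,:2]-c,np.ones(len(X))];co=np.linalg.lstsq(A,X[:,2],rcond=None)[0]
    ring=(near>.036)&(near<.041);R_=C[ring&(abs(C[...,2]-.025)<.008)];B=np.c_[R_[:,:2]-c,np.ones(len(R_))];cr=np.linalg.lstsq(B,R_[:,2],rcond=None)[0]
    print(k,"seat",c.round(4),"disc",f[0].round(4),f[1].round(4),"off mm",((f[0]-c)*1000).round(1),"disc z/slope",co[2].round(4),co[:2].round(3),"top z/slope",cr[2].round(4),cr[:2].round(3))
cv2.imwrite("pics/topF.png",cv2.resize(p[110:270,210:380],None,fx=3.5,fy=3.5,interpolation=3)[:600,:800,::-1])
E
python3 chk.py
```

```text
t 12.22 tcp [ 0.3558 -0.0381  0.186 ] yaw 146.63 z [ 0.006  0.002 -1.   ] F [ 0.5  0.2 -0.2] gap 0.0256 q [ 0.34 -0.12 -0.42 -0.   -1.27 -2.49] 
 az 0 shift [ 0.0515  0.0573 -0.0279]
L seat [ 0.6243 -0.086 ] disc [ 0.6221 -0.0862] 0.03 off mm [-2.1 -0.2] disc z/slope 0.0247 [ 0.004 -0.003] top z/slope 0.0256 [0.    0.001]
s seat [ 0.5498 -0.1672] disc [ 0.5479 -0.1676] 0.0218 off mm [-1.9 -0.4] disc z/slope 0.0248 [-0.003  0.001] top z/slope 0.0257 [-0.    -0.002]
```

View pics/topF.png

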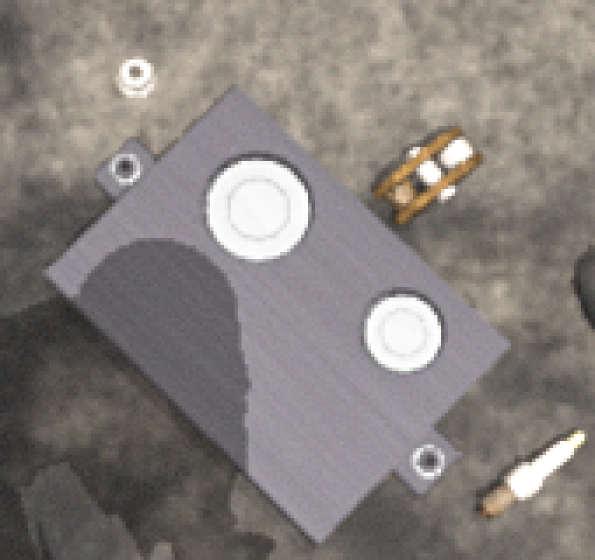

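Both discs lie flat, with their tops 0.9 mm below the top face (1 mm expected). Each is about 2 mm off centre, which is just the play in its counterbore. The nut, rocker and plug look undisturbed, and the arm is clear. I'm handing in.

```bash
python3 -c "
from h import *
print(ctrl.state()['qd'],ctrl.finish_job())"
```

```text
the job is handed in; nothing more can be done
[-0.00598184  0.0125599   0.00288574  0.00092475 -0.00246891 -0.00318408] None
```

I pushed each disc across the housing top with the two part-open fingertips as a cradle, until it dropped into its own counterbore. Then I backed off, raised the arm clear and handed the job in at about 12.4 s.

- **Seating:** in the last top view, both disc tops were about 0.9 mm below the top face (1 mm expected). The fitted tilt was no more than 0.005 rad.
- **Centring:** the discs measured 2.1 mm (large) and 1.9 mm (small) from the counterbore centres. That is within the 4 mm limit and matches the 2 mm of play, with about 2 mm of calibration uncertainty.
- **Bystanders:** the spark plug, rocker arm and nut look unmoved. I judged this by eye and did not measure it.
- **Disagreement:** side-camera disc positions came out about 3 mm from the top-camera ones, so I relied on the top camera. No check failed.

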